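# Press a label holder home behind the lip of a sample shelf

## Robot

A 6-joint arm with a two-finger parallel gripper is mounted at the origin on the work surface. World frame = base frame: x ahead of the robot, y to its left, z up, the work surface at z = 0. Lengths are in m, angles in rad, forces in N, time in s.
With the tool pointing down it reaches from about 0.35 to 0.8 m from the base axis. Payload 7.3 kg.
Tool frame: the origin (TCP) lies between the finger pads; the fingertips stand 25 mm ahead of it and the grasp point (between the pads) lies 6 mm ahead of it (r.tip_extent is the distance from the TCP to the fingertips, in m); z points along the fingers, y is the direction in which the jaws open and shut (so a half turn about z gives the same grasp; the last joint's range is limited). The gripper opens to 85 mm and grips with 20 to 120 N. Pads are 22 mm wide; open, the fingers measure 114 mm over their backs; the gripper's body (76 mm by 85 mm) begins 54 mm behind the grasp point. The pads swing forward as they close: fully open they stand 13 mm farther back than shut.
Start: joints at [0.974, 0.342, 1.524, -0, 1.275, -0.146], TCP at [0.229, 0.473, 0.256] pointing down, gripper open.
Joint ranges: [-2.53, 2.53], [-0.77, 2.02], [0.04, 2.7], [-1, 4.14], [0.28, 2.66], [-3.11, 3.11]. Speed limits (rad/s): [2.57, 2.57, 3.14, 3.14, 3.14, 3.14].

## Interface

Orientations are given as a unit quaternion [x, y, z, w].
In Python, from workcell import r, command_gripper, optics gives the robot as it stands. The module is installed in compiled form; this text tells all that it offers. Calls block until the motion is done:
- r.reach(position, orientation): joint-space move of the TCP to a pose.
- r.move_straight(position, orientation=None, speed=0.15, max_force=None): straight line of the TCP; orientation=None keeps the orientation; speed is the mean speed in m/s. With max_force (N) it stops when the force on the tool has changed by that much, and returns True; else False.
- r.movej(angles): joint-space move.
- command_gripper(opening, force=None): finger opening in m; force is the grip in N (None keeps the last); returns when the fingers have stopped.
- r.hold(seconds).
- r.solve_ik(position, orientation): joint angles nearest the present ones, or None.
- r.read_state(): the state.
- optics.get_image(name): name is "side" or "top" or "wrist"; returns (picture, depth): 384x512x3 uint8, red, green, blue; 384x512 float32, m along the optical axis (not along the pixel's ray), 0 where there is no reading.
- optics.camera_model(name): a dict with "K" (3x3 intrinsics, pixels), "k1" (the pictures are not rectified: a ray, as slopes to the right and down, at radius r is drawn at 1 + k1 r^2 times it, then the intrinsics apply), "R" (3x3) and "t" (3): a world point X has camera coordinates R X + t; the wrist camera has in their place "tool_from_camera" (4x4, takes a point from camera to tool coordinates, whose origin is the TCP and whose axes are the flange's). Camera axes: x right, y down, z forward; pixel columns grow to the right and rows downward; lengths in m; the calibration is good to about 2 mm. A picture is of the moment at which its call begins: read the wrist's pose just before it. camera_model takes no time and is no camera call.
A pose or a line that the arm cannot do raises r.PlanningError and nothing moves.
- r.finish_job(): hands the job in, once; it reports no verdict.
The state is a dict: "time_s": time; "joint_positions": joint angles; "dq": joint speeds; "tau": joint torques, N m; "eef_pos": TCP position; "eef_rot": TCP orientation; "contact_force": force on the tool from outside, world axes, zero at the start; "torque": the same for the moment, N m; "grip_width": finger opening in m.
Only numpy, scipy, OpenCV 4.12 (cv2) and the standard library are available. Lean on these libraries where they do the work, as an engineer would, in place of code of your own. Each camera call takes 0.05 s, during which the arm holds its last target.

## Task

A sample jar stands across the slot behind the front lip of the low white shelf: take it away and stand it upright in the shallow steel tray. Then take the wide label holder out of the grey stand, push it down into the slot behind the lip until it is fully home on the slot's floor against the sprung strip, and finish while still holding it pressed down there (the strip lifts it again if you let go). Leave the narrow label holder and everything else where they are.

Things in the scene. Friction and masses are not known exactly. Their poses are not given: they have to be found in the camera images.
- shelf: Fixed low white sample shelf, 220 wide (its y), 50 high, with an aluminium lip along its front (its -x side). Origin on the bench under the centre of the slot; x points from the lip towards the deck, z up. Lip 12 thick, its front face at x = -16.5; deck (z = 50) runs to x = +171; lip, slot ends and deck are flush at z = 50. Other jar, box and dishes stand on the deck's rear half (tops below z = 121).
- slot (a point): Centre of the slot's mouth, at the top of the lip and deck, 50 above the bench; axes as the shelf's. The slot lies between lip and deck edge, open only upward: 9 wide (x), 98 long (y), closed at both ends, its floor 30 below the mouth.
- strip (a joint): Sprung rubber strip (60 long, 7 wide) in the slot's floor, in m: 0 = up, its top 24 mm below the mouth; 0.006 = pushed down flush with the floor. Needs about 3.6 N to start moving and 7.2 N to go fully down; springs back when let go.
- strip_top (a point): Centre of the strip's top face (moves with the strip).
- holder: The wide label holder, loose, about 40 g, white plastic with a paper card on both faces, alike front and back. Stands upright in the grey stand. Origin at the centre of its bottom edge, z up, x through its thickness, y along its width. Plate 5 thick (x), 90 wide (y), 60 tall, foot tapered to 3 thick; on its top a grip block 10 thick (x), 40 wide (y), from z = 60 to z = 85. Home in the slot its bottom edge is 30 below the slot's mouth; it fits either way round.
- holder_grip (a point): Centre of the wide holder's grip block, 72.5 above its bottom edge.
- spare_holder: A narrow label holder, loose: the same but only 50 wide, standing in the stand's other slot. To be left there.
- stand: Fixed grey stand, 110 (x) by 115 (y), 35 high, origin on the bench at its centre. Two slots along its y at x = -35 and x = +35, each 7 wide, open at both ends, floor at z = 10 (25 deep). Either slot may have the wide holder; it pulls straight up.
- jar: The jar to clear away, loose, about 120 g: closed glass jar 44 in diameter, 70 tall, standing upright across the slot with one side on the lip and the other on the deck. Origin at the centre of its underside, z up.
- tray: Fixed shallow steel tray, outside 120 by 120, 18 high, walls 4 thick, empty. Origin on the bench under its centre, x and y along its sides.
- tray_in (a point): Centre of the tray's inner floor, 4 above the bench; axes as the tray's.
- other_jar: Bystander: a jar just like the first, standing on the rear of the deck. Origin at its underside.
- tip_box: Bystander: white box 55 x 75 x 45 on the rear of the deck. Origin at its underside.
- dishes: Bystander: stack of three clear dishes, 52 in diameter, 36 tall, on the rear of the deck. Origin at its underside.
- pen: Bystander: white marker 14 thick, 120 long, lying on the bench in front of the shelf. Origin at its underside.
- bottle: Bystander: amber bottle 60 in diameter, 100 tall, on the bench. Origin at its underside.
- beaker: Bystander: glass beaker 70 in diameter, 85 tall, on the bench. Origin at its underside.
Not all that is in view belongs to the job. What is shaped like the holder but brown or purple is not meant.

How it is judged:
On the way, in this order (a step that is already met when the one before it is completed fails the run):
1. the jar stands upright in the steel tray, let go (horizontal distance between jar and tray_in below 0.05 m and z of jar in the frame of tray_in between -0.005 and 0.005 m and angle between jar's own z axis and vertical below 0.12 rad and contact force between jar and the arm below 0.1 N and contact force between jar and the fingers below 0.1 N and linear speed of jar below 0.02 m/s), for 0.2 s.
2. the wide holder is pressed home in the slot behind the lip, the strip pushed down (z of holder in the frame of slot below -0.028 m and x of holder in the frame of slot between -0.004 and 0.004 m and y of holder in the frame of slot between -0.008 and 0.008 m and angle between the z axis of holder and the z axis of slot, either way round below 0.12 rad and value of joint strip above 0.0045 m and contact force between holder and the fingers above 2 N), for 0.3 s.
At the end, for the whole second after the job is handed in: Wide holder in the slot, bottom edge 28 mm or more below the mouth, within 4 mm across and 8 mm along, within 0.12 rad of upright; strip down 4.5 mm or more; fingers press the holder with over 2 N; jar upright (0.12 rad) on the tray floor, let go, at rest (all of step 1 and all of step 2); the arm keeps its last pose, push and grip.
It fails at once if a bystander was moved more than 30 mm (distance of any of spare_holder, other_jar, tip_box, dishes, pen, bottle, beaker from where it was at the start of the episode above 0.03 m).
It also fails if it takes over 64 s, if anything falls off the work surface, if the arm or the gripper's body presses on something with over 40 N, if the wrist force passes 120 N, or if a joint passes its speed limit or range.

## Working session

There is one attempt and no reset: what is moved stays moved. The work goes in short steps, each a Python script; the robot and the scene stay as the last script left them, time stands still between calls to the robot, and variables do not carry over. Pictures are saved under pics/ and viewed, and the job is handed in when it is done.

```bash
mkdir -p pics; python3 - <<'E'
from workcell import r, command_gripper, optics
import cv2,numpy as np
s=r.read_state();print(s['time_s'],s['eef_pos'],s['eef_rot'],s['grip_width'],r.tip_extent)
for n in("top","side","wrist"):
    p,d=optics.get_image(n);cv2.imwrite(f"pics/{n}0.png",p[:,:,::-1]);np.savez(f"{n}0.npz",p=p,d=d);m=optics.camera_model(n);print(n,m)
    print((d>0).mean(),d.max())
E
```

```text
0.0 [0.22851776 0.47224706 0.25562547] [ 2.23510428e-01  9.74701215e-01 -7.37274825e-04 -2.93159100e-04] 0.08533253931146388 0.025
top {'K': array([[403.40084818,   0.        , 251.74344004],
       [  0.        , 403.40084818, 194.42667187],
       [  0.        ,   0.        ,   1.        ]]), 'k1': -0.006953906025574273, 'R': array([[ 1.76890205e-02, -9.99839057e-01,  2.99305890e-03],
       [-9.83892737e-01, -1.79393238e-02, -1.77857425e-01],
       [ 1.77882494e-01,  2.01274727e-04, -9.84051715e-01]]), 't': array([-0.05313273,  0.57256662,  1.34498256])}
0.9960734049479166 2.4465237
side {'K': array([[416.98898172,   0.        , 258.25252257],
       [  0.        , 416.98898172, 189.45102272],
       [  0.        ,   0.        ,   1.        ]]), 'k1': -0.13668338179386114, 'R': array([[ 0.71911902, -0.69482493, -0.00928212],
       [-0.36579015, -0.36715498, -0.85521622],
       [ 0.59081757,  0.61839756, -0.51818825]]), 't': array([-0.42838326,  0.26679832,  0.92236568])}
0.9959208170572916 3.9945688
wrist {'K': array([[345.28342508,   0.        , 252.6789989 ],
       [  0.        , 345.28342508, 190.03918503],
       [  0.        ,   0.        ,   1.        ]]), 'k1': -0.027278648625427847, 'tool_from_camera': array([[ 1.34692489e-04, -9.49408725e-01, -3.14043078e-01,
         8.01722778e-02],
       [ 9.99999860e-01, -3.27365679e-05,  5.27866606e-04,
         5.55225742e-05],
       [-5.11441854e-04, -3.14043105e-01,  9.49408588e-01,
        -1.17312655e-01],
       [ 0.00000000e+00,  0.00000000e+00,  0.00000000e+00,
         1.00000000e+00]])}
0.9962412516276041 1.0166333
```

View pics/top0.png

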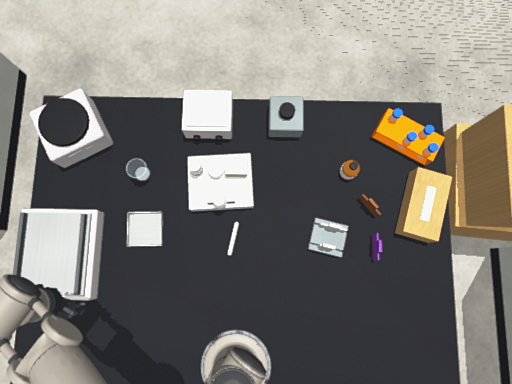

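View pics/side0.png

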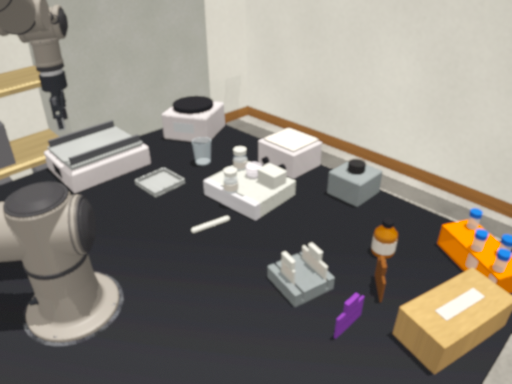

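View pics/wrist0.png

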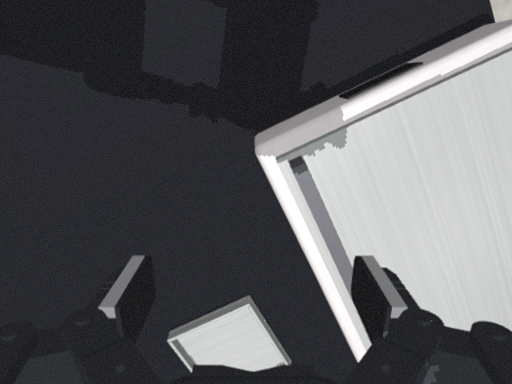

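The top view shows the shelf at about (220,182) with the jar at its front near (216,203). The tray is at (144,229) and the stand at (329,236), with two holders in it. The pen is at (233,238), and the brown and purple decoys are at (371,205) and (377,246).

```bash
cat > h.py <<'E'
import numpy as np,cv2
from scipy.spatial.transform import Rotation as Rn
from workcell import r, command_gripper, optics
def snap(name,tag):
    s=r.read_state(); p,d=optics.get_image(name)
    cv2.imwrite(f"pics/{tag}.png",p[:,:,::-1]); m=optics.camera_model(name)
    if name=="wrist":
        T=np.eye(4);T[:3,:3]=Rn.from_quat(s['eef_rot']).as_matrix();T[:3,3]=s['eef_pos']
        T=T@m['tool_from_camera']
    else:
        T=np.eye(4);T[:3,:3]=m['R'].T;T[:3,3]=-m['R'].T@m['t']
    np.savez(tag+".npz",p=p,d=d,T=T,K=m['K'],k1=m['k1'])
    return p,d
def rays(tag,uv):
    z=np.load(tag+".npz");k1=float(z['k1']);dist=np.array([k1,0,0,0,0])
    n=cv2.undistortPoints(np.array(uv,float).reshape(-1,1,2),z['K'],dist).reshape(-1,2)
    return np.c_[n,np.ones(len(n))],z['T']
def onplane(tag,uv,h):
    n,T=rays(tag,uv);w=n@T[:3,:3].T;o=T[:3,3];return o+w*((h-o[2])/w[:,2])[:,None]
def cloud(tag):
    z=np.load(tag+".npz");d=z['d'];H,W=d.shape
    v,u=np.mgrid[:H,:W];n,T=rays(tag,np.c_[u.ravel(),v.ravel()])
    P=(n*d.reshape(-1,1))@T[:3,:3].T+T[:3,3];return P.reshape(H,W,3)
def big(tag,x0,y0,x1,y1,k):
    p=cv2.imread(f"pics/{tag}.png")[y0:y1,x0:x1];cv2.imwrite(f"pics/{tag}_z.png",cv2.resize(p,None,fx=k,fy=k,interpolation=cv2.INTER_CUBIC))
def down(yaw):  # tool z down, tool y axis (jaw) at angle yaw from world x
    y=np.array([np.cos(yaw),np.sin(yaw),0]);z=np.array([0,0,-1.]);x=np.cross(y,z)
    return Rn.from_matrix(np.c_[x,y,z]).as_quat()
E
python3 - <<'E'
from h import *
snap("top","t1");P=cloud("t1")
for n,c in dict(shelfFL=(189,210),shelfFR=(253,208),shelfBR=(251,153),shelfBL=(188,157),jar=(216,203),tray=(144,229),stand=(329,236),pen=(233,238),bott=(349,170),beak=(138,170)).items(): print(n,P[c[1],c[0]].round(3))
p=np.load("t1.npz")['p']
g=p.astype(int)
def rect(x0,y0,x1,y1,zlo,zhi):
    Q=P[y0:y1,x0:x1].reshape(-1,3);Q=Q[(Q[:,2]>zlo)&(Q[:,2]<zhi)];return cv2.minAreaRect((Q[:,:2]*1000).astype(np.float32)),len(Q)
print("shelf",rect(175,140,265,220,.04,.06))
print("stand",rect(300,210,357,262,.028,.042))
print("standhi",rect(300,210,357,262,.06,.11))
print("tray",rect(120,205,170,252,.011,.025))
print("jar",rect(175,190,265,225,.1,.14))
big("t1",290,200,390,270,8)
E
```

```text
shelfFL [0.522 0.18  0.001]
shelfFR [ 0.534 -0.048 -0.001]
shelfBR [ 0.737 -0.037 -0.001]
shelfBL [0.703 0.184 0.051]
jar [0.531 0.074 0.117]
tray [0.451 0.335 0.001]
stand [ 0.436 -0.312  0.032]
pen [0.424 0.02  0.016]
bott [ 0.66  -0.375  0.08 ]
beak [0.664 0.37  0.004]
shelf (((620.6253051757812, 70.91339111328125), (189.910888671875, 220.33837890625), 4.186107635498047), 2395)
stand (((432.8177490234375, -307.33966064453125), (116.0402603149414, 111.17660522460938), 76.88031005859375), 865)
standhi (((431.517822265625, -310.8477478027344), (90.37808227539062, 80.20646667480469), 75.95402526855469), 133)
tray (((451.9305114746094, 332.8338928222656), (120.3059310913086, 121.76567077636719), 2.528102159500122), 179)
jar (((542.4647216796875, 66.02594757080078), (37.540348052978516, 36.31553649902344), 2.9934909343719482), 117)
```

View pics/t1_z.png

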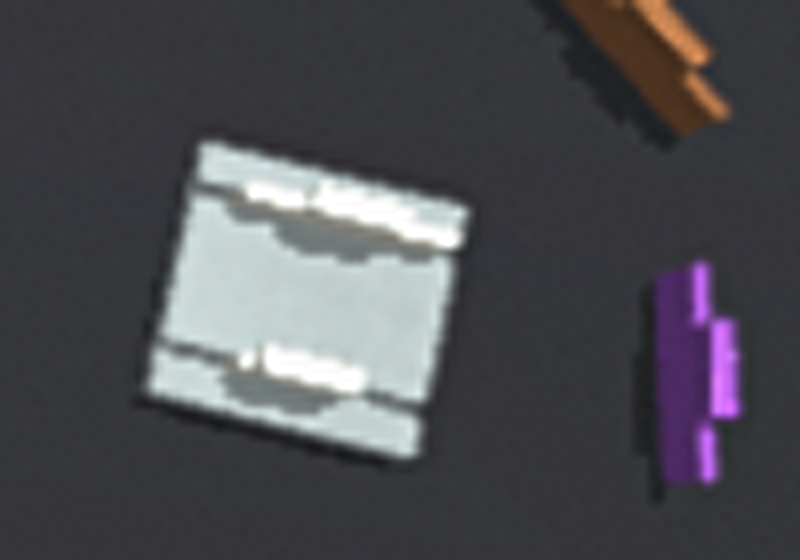

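```bash
python3 - <<'E'
from h import *
y=np.deg2rad(94.2)
r.reach([0.515,0.066,0.25],down(y))
s=r.read_state();print(s['time_s'],s['eef_pos'],s['joint_positions'])
snap("wrist","w1");P=cloud("w1")
print(P[190,256])
Q=P.reshape(-1,3)
for lo,hi in((.043,.057),(.11,.127)):
    m=((P[...,2]>lo)&(P[...,2]<hi)).astype(np.uint8)
    n,l,st,_=cv2.connectedComponentsWithStats(m)
    for i in range(1,n):
        if st[i,4]>300:
            q=P[l==i];print(lo,st[i],cv2.minAreaRect((q[:,:2]*1000).astype(np.float32)),q[:,2].mean())
E
```

```text
2.0083 [0.51487089 0.06671127 0.25003374] [-1.89833811e-02  3.36541809e-01  1.55026839e+00  2.64934477e-04
  1.25478122e+00 -1.66382831e+00]
[0.52513915 0.07022391 0.09324657]
0.043 [  133   176   229   162 21124] ((620.5530395507812, 69.18136596679688), (191.77696228027344, 220.40924072265625), 4.421458721160889) 0.04978427723315471
0.043 [470 277  42  44 519] ((642.6840209960938, 334.41033935546875), (21.204023361206055, 58.73625564575195), 60.21059036254883) 0.05001598111022282
0.11 [ 223  195   50   51 2011] ((543.6534423828125, 64.83651733398438), (39.70973587036133, 38.64039993286133), 3.006226062774658) 0.1193780062449692
0.11 [ 311  321   46   43 1475] ((657.6512451171875, 150.6947479248047), (39.092529296875, 39.64495849609375), 79.47055053710938) 0.11869342014517288
```

View pics/w1.png

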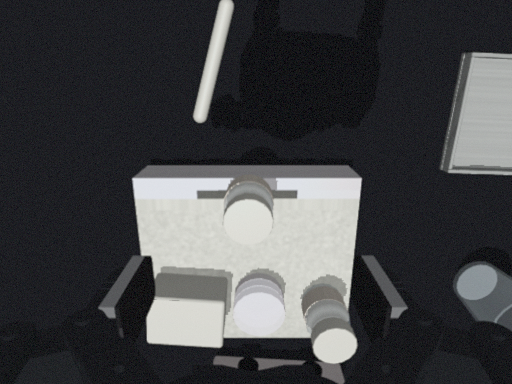

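The wrist view shows the jar top at (248,222) and the slot ends peeking out along row 195, columns 197–297. The tray is at right (480,110). Depth puts the jar at (0.5437, 0.0648). Next I grasp it.

```bash
python3 - <<'E'
from h import *
q=down(np.deg2rad(94.2))
x,y=.5437,.0648
r.reach([x,y,.17],q)
r.move_straight([x,y,.093],speed=.12)
command_gripper(.03,25)
s=r.read_state();print(s['time_s'],s['grip_width'],s['eef_pos'])
r.move_straight([x,y,.17],speed=.15)
q2=down(np.deg2rad(92.5))
r.reach([.452,.333,.17],q2)
snap("wrist","w2")
r.move_straight([.452,.333,.07],speed=.15)
print(r.move_straight([.452,.333,.043],speed=.03,max_force=4))
s=r.read_state();print(s['time_s'],s['grip_width'],s['eef_pos'],s['contact_force'])
E
```

```text
3.75 0.04287337441596555 [0.54396823 0.06485511 0.0937    ]
True
7.0833 0.04266902977729087 [0.45183952 0.33285944 0.04767166] [ 0.19510085 -0.47007176  5.31568828]
```

View pics/w2.png

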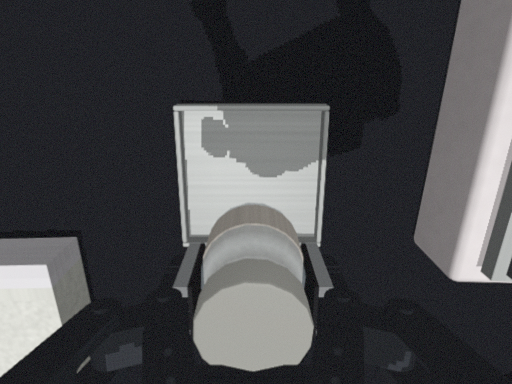

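The picture shows the jar held upright over the tray. Contact came at the expected height for its floor. I'll release it, then look at the cleared slot and the stand.

```bash
python3 - <<'E'
from h import *
command_gripper(.065)
p=r.read_state()['eef_pos']
r.move_straight([p[0],p[1],.2],speed=.12)
r.hold(.2)
q=down(np.deg2rad(94.4))
r.reach([.515,.066,.22],q)
print(snap("wrist","w3") and r.read_state()['time_s'])
snap("top","t3")
# stand view
r.reach([.42,-.305,.25],down(np.deg2rad(76.9)))
snap("wrist","w4");print(r.read_state()['time_s'],r.read_state()['eef_pos'])
big("w3",120,120,390,330,3)
P=cloud("w4")
for lo,hi in((.028,.042),(.088,.101),(.063,.075)):
    m=((P[...,2]>lo)&(P[...,2]<hi)).astype(np.uint8)
    n,l,st,_=cv2.connectedComponentsWithStats(m)
    for i in range(1,n):
        if st[i,4]>40:
            q=P[l==i];print(lo,st[i],cv2.minAreaRect((q[:,:2]*1000).astype(np.float32)),q[:,2].mean())
P=cloud("t3");m=(P[...,2]>.06)&(P[...,2]<.085);m[:, :125]=0;m[:,165:]=0;m[:205]=0;m[255:]=0;print("jar tray",P[m].mean(0),m.sum())
E
```

```text
10.175
11.7083 [ 0.42061436 -0.3039321   0.24991249]
0.028 [ 190  119  121   21 2265] ((389.2886657714844, -299.1798095703125), (115.59033203125, 18.111000061035156), 76.81764221191406) 0.03479275862161589
0.028 [ 70 139  40  85 607] ((403.77392578125, -468.3193664550781), (89.05350494384766, 4.331289291381836), 1.7664592266082764) 0.03516978393881544
0.028 [ 191  143  119   84 6615] ((446.0480651855469, -312.3612365722656), (115.2693862915039, 87.70236206054688), 76.8331069946289) 0.03494987980317063
0.028 [268 209  38  18 269] ((488.6723327636719, -283.3786926269531), (38.779239654541016, 17.226726531982422), 78.53767395019531) 0.034471733319482306
0.028 [  0 238  53  76 829] ((492.51129150390625, -583.778076171875), (45.638912200927734, 89.66312408447266), 74.39894104003906) 0.0349922586526639
0.028 [113 272  19  15 137] ((518.6849975585938, -475.435546875), (18.730005264282227, 2.4798130989074707), 39.53263854980469) 0.03511491776820929
0.028 [174 307  10  13  79] ((575.5597534179688, -426.8731689453125), (12.444025993347168, 2.3495850563049316), 39.89985656738281) 0.035598623654
[... 394 characters left out ...]
.951969146728516), 77.33566284179688) 0.09403352610958757
0.063 [224 143  58   8 107] ((398.9998474121094, -299.11053466796875), (49.89072036743164, 7.1612324714660645), 77.1725082397461) 0.07053887670121897
0.063 [ 58 171  29  43 312] ((403.3478698730469, -466.52484130859375), (39.88958740234375, 8.664628028869629), 10.309192657470703) 0.06929676101599228
0.063 [198 216  96   9 551] ((466.11962890625, -321.2744140625), (89.75386047363281, 8.500239372253418), 77.17289733886719) 0.06886186964690402
0.063 [  0 255  35  75 659] ((492.1479797363281, -562.1179809570312), (20.016475677490234, 84.06695556640625), 87.67259216308594) 0.06927974120639514
jar tray [0.44978185 0.3333826  0.07306881] 122
```

View pics/w3_z.png

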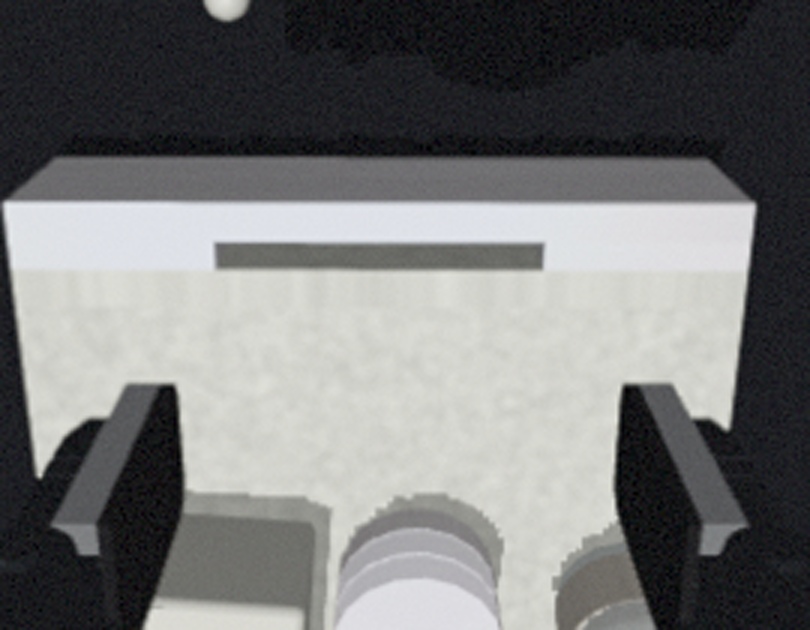

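View pics/w4.png

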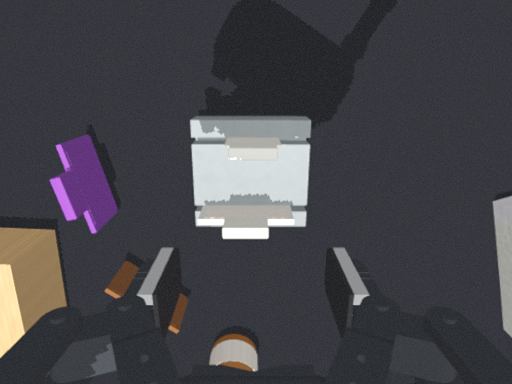

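View pics/t3.png

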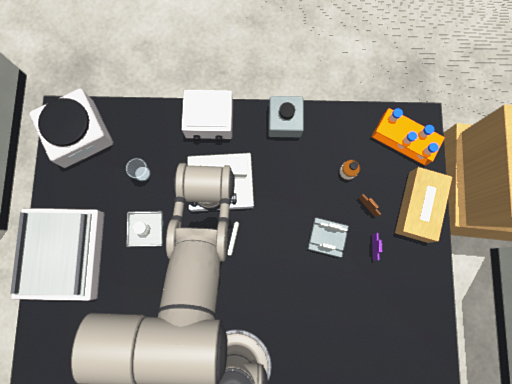

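The jar stands in the tray near (143,229) in the top view. The slot is clear at x 191–301, y 201–209 in w3. In w4 the wide holder's block is at (245,232) and the narrow one is in the near slot.

```bash
python3 - <<'E'
from h import *
z=np.load("w3.npz");g=cv2.cvtColor(z['p'],cv2.COLOR_RGB2GRAY);print(g[190:216:1,246])
m=np.zeros_like(g);m[196:214,180:315]=(g[196:214,180:315]<150)
n,l,st,_=cv2.connectedComponentsWithStats(m);i=1+st[1:,4].argmax();print(st[i])
c=max(cv2.findContours((l==i).astype(np.uint8),0,2)[0],key=cv2.contourArea)
# subpixel edges along rows/cols at half level
import numpy as np
def cross(v,a,b,lv):
    for k in range(a,b):
        if (v[k]-lv)*(v[k+1]-lv)<=0 and v[k]!=v[k+1]: return k+(lv-v[k])/(v[k+1]-v[k])
T=[];B=[]
for u in range(200,296,5):
    v=g[:,u].astype(float); t=cross(v,196,206,(v[197]+v[205])/2); b=cross(v,205,214,(v[205]+v[213])/2);T.append((u,t));B.append((u,b))
L=[];R=[]
for vv in(203,205,207):
    w=g[vv].astype(float);L.append((cross(w,185,198,(w[186]+w[197])/2),vv));R.append((cross(w,296,308,(w[296]+w[307])/2),vv))
print(T[::6],B[::6],L,R)
WT,WB,WL,WR=[onplane("w3",x,.05) for x in(T,B,L,R)]
a=np.polyfit(WT[:,1],WT[:,0],1);b=np.polyfit(WB[:,1],WB[:,0],1)
ang=-np.arctan([a[0],b[0]]);print("yaw deg",np.rad2deg(ang))
th=ang.mean();ex=np.array([np.cos(th),np.sin(th)]);ey=np.array([-ex[1],ex[0]])
xs=[(W[:,:2]@ex).mean() for W in(WT,WB)];ys=[(W[:,:2]@ey).mean() for W in(WL,WR)]
print("w",xs[1]-xs[0],"len",ys[1]-ys[0]); c=ex*np.mean(xs)+ey*np.mean(ys);print("slot centre",c)
P=cloud("w3");q=P[(P[...,2]>.045)&(P[...,2]<.055)&(P[...,0]<.75)&(P[...,0]>.5)&(abs(P[...,1]-.07)<.13)]
print(cv2.minAreaRect((q[:,:2]*1000).astype(np.float32)),q[:,2].mean())
s=r.read_state();print(s['eef_pos'],s['dq'].round(4) if hasattr(s['dq'],'round') else s['dq'])
E
```

```text
[224 225 225 224 227 226 225 224 227 226 203 139 106 108 108 105 107 106
 107 127 182 209 209 206 207 207]
[192 201 109   9 977]
[(200, np.float64(200.43589743589743)), (230, np.float64(200.56060606060606)), (260, np.float64(200.50806451612902)), (290, np.float64(200.59230769230768))] [(200, np.float64(209.21)), (230, np.float64(209.27083333333334)), (260, np.float64(209.58620689655172)), (290, np.float64(209.46491228070175))] [(np.float64(191.1578947368421), 203), (np.float64(191.24166666666667), 205), (np.float64(191.3728813559322), 207)] [(np.float64(300.7857142857143), 203), (np.float64(300.7025316455696), 205), (np.float64(300.57142857142856), 207)]
yaw deg [4.30373126 4.20882347]
w 0.008463387902078234 len 0.09736019176902788
slot centre [0.54415911 0.06314952]
((621.7734375, 68.86151123046875), (189.1617889404297, 220.91038513183594), 4.171875476837158) 0.049748893963310295
[ 0.42061436 -0.3039321   0.24991249] [ 0.003  -0.0007  0.0005 -0.0006  0.0001 -0.0017]
```

```bash
python3 - <<'E'
from h import *
q=down(np.deg2rad(-13.1));x,y=.4667,-.3216
r.reach([x,y,.17],q)
command_gripper(.04)
s=r.read_state();print(s['time_s'],s['eef_pos'],s['joint_positions'])
print(r.move_straight([x,y,.0885],speed=.08,max_force=8))
s=r.read_state();print(s['eef_pos'])
command_gripper(.004,60)
s=r.read_state();print(s['time_s'],s['grip_width'],s['contact_force'],s['eef_pos'])
x,y=s['eef_pos'][:2]
r.move_straight([x,y,.135],speed=.08)
r.move_straight([x,y,.2],speed=.15)
snap("side","s5");snap("wrist","w5")
big("s5",240,180,380,320,4)
E
```

```text
13.5083 [ 0.46668699 -0.32165314  0.17012214] [-7.38669715e-01  4.97149215e-01  1.53055493e+00  1.39780504e-05
  1.11368586e+00 -5.10087436e-01]
False
[ 0.46699656 -0.32185646  0.08903022]
15.05 0.00903264347670604 [-0.42563576  0.57633029  4.12199677] [ 0.46690593 -0.32180975  0.08907188]
```

View pics/s5_z.png

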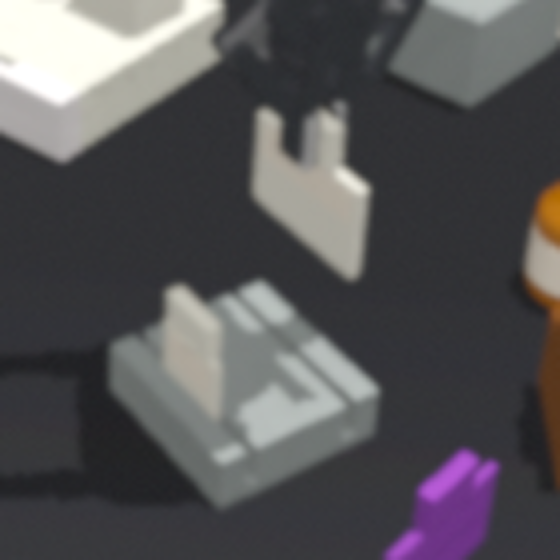

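View pics/w5.png

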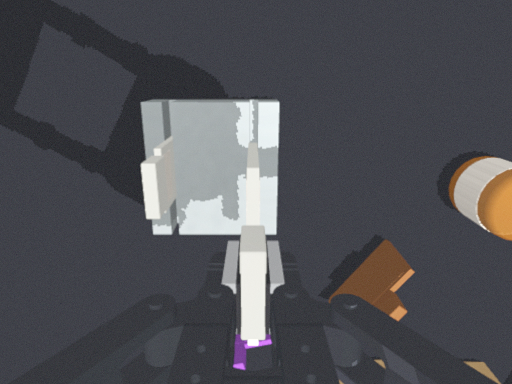

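Held upright in the side view. The narrow holder is still in its slot. Now I hover just over the shelf slot and check the alignment.

```bash
python3 - <<'E'
from h import *
z=np.load("w5.npz");P=cloud("w5");s=r.read_state()
Rt=Rn.from_quat(s['eef_rot']).as_matrix();Q=(P-s['eef_pos'])@Rt
m=(abs(Q[...,1])<.012)&(Q[...,0]>-.06)&(Q[...,0]<.07)&(Q[...,2]>.0)&(Q[...,2]<.085)&(z['p'].min(2)>110)
q=Q[m];print(len(q),"tool x max",np.percentile(q[:,0],[1,50,90,99,100]),"z",np.percentile(q[:,2],[0,1,50,99,100]))
for a,b in((.02,.03),(.03,.04),(.04,.05),(.05,.06),(.06,.07),(.07,.08)):
    k=q[(q[:,2]>=a)&(q[:,2]<b)]
    if len(k): print(a,len(k),k[:,0].max(),np.median(k[:,0]),k[:,1].min(),k[:,1].max(),np.median(k[:,1]))
th=np.deg2rad(4.25)
r.reach([.5442,.0631,.19],down(th))
r.move_straight([.5442,.0631,.145],speed=.1)
r.hold(.2)
s=r.read_state();print(s['time_s'],s['eef_pos'],s['contact_force'])
snap("wrist","w6");snap("side","s6");big("s6",180,110,320,250,4)
E
```

```text
2203 tool x max [-0.04387002  0.02015026  0.04481701  0.04511088  0.0453432 ] z [1.70236775e-05 5.47028211e-04 1.84211482e-02 6.88852855e-02
 7.53935172e-02]
0.02 272 0.045204543937598596 0.031855467117186204 -0.010512941560668084 0.011381764436574125 0.0002364534467883123
0.03 58 0.045343199267771084 0.044902961713236045 -0.002470167054345901 0.002879780247018009 0.0002229760344602206
0.04 46 0.045260153086764995 0.04494319184555953 -0.0017447160419088992 0.0026641114478020934 0.0006868525408043147
0.05 40 0.04523391717195534 0.04489623177488229 -0.0018587159635671312 0.00277883501360244 0.00020084831073921154
0.06 34 0.04517631476761686 0.04495765810443138 -0.0019804754157704114 0.0028228603599075616 0.0004524331903861708
0.07 18 0.04508735337800793 0.044928771020351574 -0.0020710826124870057 0.0024213581016058186 0.00017785532997685263
18.725 [0.54462773 0.06304983 0.14573919] [ 0.10714307  0.49949065 -0.64603973]
```

View pics/w6.png

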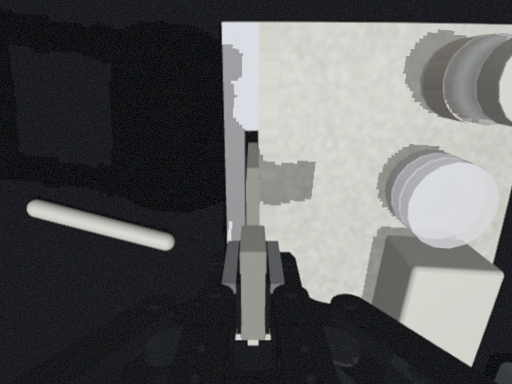

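View pics/s6_z.png

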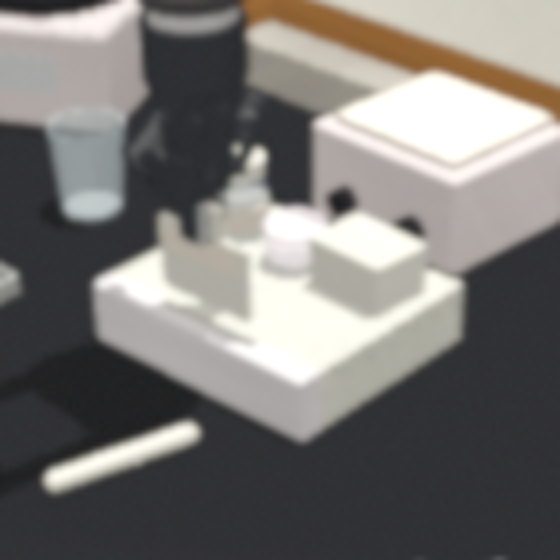

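```bash
python3 - <<'E'
from h import *
z=np.load("w6.npz");g=cv2.cvtColor(z['p'],cv2.COLOR_RGB2GRAY)
print(g[137,236:266]);print(g[122:142,252])
th=np.deg2rad(4.25);ex=np.array([np.cos(th),np.sin(th)]);ey=np.array([-ex[1],ex[0]]);c=np.array([.5442,.0631])
def half(a,lo,hi): return np.interp
W=onplane("w6",[(244.5,137),(258.5,137),(252,130.5),(222.5,100),(259,100)],.05)[:,:2]-c
print(np.c_[W@ex,W@ey]*1000)
E
python3 - <<'E'
import cv2
p=cv2.imread("pics/w6.png")[110:240,200:300];cv2.imwrite("pics/w6_z2.png",cv2.resize(p,None,fx=4.5,fy=4.5,interpolation=cv2.INTER_NEAREST))
E
```

```text
[154 156 155 153 157 152 157 153 115  58  16  18  18  27  13  31  25  24
  28  23  29  58 158 208 213 212 212 212 212 212]
[221 221 221 223 222 222 222 212 164  59  25  28  33   9  23  25  28  22
  23  21]
[[ -3.98324839  44.57036106]
 [  4.67982942  44.56770815]
 [  0.65974342  48.58216351]
 [-17.00981997  66.84315562]
 [  4.86484849  66.83100898]]
```

View pics/w6_z2.png

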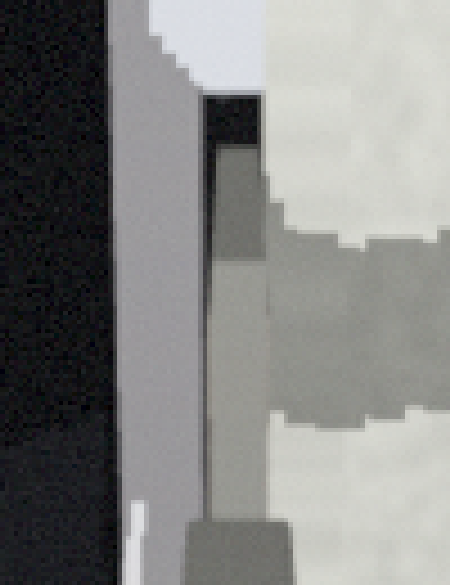

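Slot centre agrees within about 0.3 mm between the two views. Inserting.

```bash
python3 - <<'E'
from h import *
command_gripper(.004,80)
x,y=.5440,.0632
def rep(t):
    s=r.read_state();print(t,round(s['time_s'],2),s['eef_pos'].round(5),np.round(s['contact_force'],2),np.round(s['torque'],2),round(s['grip_width'],4))
rep("pre")
print(r.move_straight([x,y,.108],speed=.04,max_force=6));rep("in")
E
```

```text
pre 19.04 [0.54422 0.06314 0.14513] [-0.24  1.09  0.15] [ 0.03 -0.02  0.01] 0.0085
False
in 20.12 [0.5442  0.06321 0.10826] [0.74 0.43 0.05] [-0.03 -0.   -0.  ] 0.009
```

Entered the slot freely. Now the press.

```bash
python3 - <<'E'
from h import *
x,y=.5440,.0632
def rep(t):
    s=r.read_state();print(t,round(s['time_s'],2),s['eef_pos'].round(5),np.round(s['contact_force'],2),np.round(s['torque'],2),round(s['grip_width'],4))
print(r.move_straight([x,y,.095],speed=.015,max_force=16));rep("press")
r.hold(.5);rep("hold")
snap("wrist","w7");snap("side","s7");big("s7",180,110,320,250,4)
P=cloud("w7");z=np.load("w7.npz");T=z['T']
E
```

```text
True
press 20.77 [0.54432 0.06321 0.09927] [-1.07 -0.01  5.72] [-0.06  0.28 -0.01] 0.0087
hold 21.27 [0.5443  0.06322 0.0993 ] [-1.78 -0.39  6.19] [-0.01  0.25 -0.05] 0.0087
```

View pics/s7_z.png

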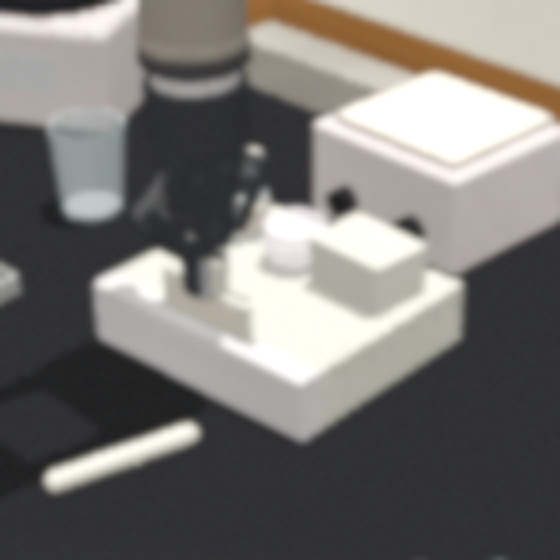

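View pics/w7.png

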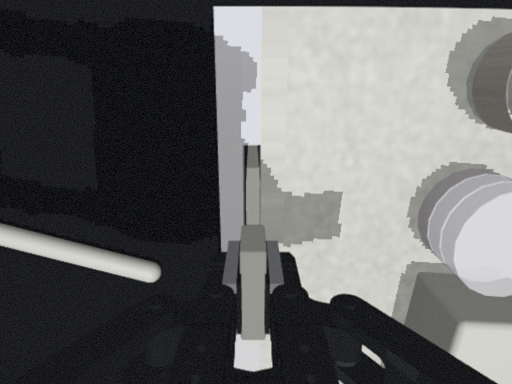

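The holder is in the slot and reached home height (TCP 0.0993, predicted 0.0991), but the stop relaxed the push to 6 N. I'll step the target down for a firmer press.

```bash
python3 - <<'E'
from h import *
x,y=.5440,.0632
def rep(t):
    s=r.read_state();print(t,round(s['time_s'],2),s['eef_pos'].round(5),np.round(s['contact_force'],2),np.round(s['torque'],2),round(s['grip_width'],4));return s['contact_force'][2]
for zt in(.0985,.0977,.097,.0963,.0956,.095):
    r.move_straight([x,y,zt],speed=.015,max_force=30);r.hold(.2)
    if rep(zt)>18: break
r.hold(.4);rep("hold")
snap("wrist","w8");P=cloud("w8");z=np.load("w8.npz");p=z['p']
s=r.read_state()
th=np.deg2rad(4.25);ex=np.array([np.cos(th),np.sin(th)]);ey=np.array([-ex[1],ex[0]]);c=np.array([.5442,.0631])
D=P[...,:2]-c;X=D@ex;Y=D@ey;Z=P[...,2]
m=(abs(X)<.006)&(Y>.022)&(Y<.047)&(Z>.06)
print("plate top z",np.percentile(Z[m],[50,90,99]),m.sum(),"x",np.percentile(X[m&(Z>.075)],[1,50,99]),"ymax",Y[m].max())
m=(X>.02)&(X<.05)&(Y>.0)&(Y<.09);print("deck z",np.median(Z[m]))
m=(abs(X)<.006)&(abs(Y)<.02)&(Z>.095);print("block top",np.percentile(Z[m],[50,90]) if m.any() else None)
snap("top","t8")
E
```

```text
0.0985 21.82 [0.5443  0.06324 0.09914] [-1.82 -0.24  7.23] [-0.06  0.3  -0.03] 0.0085
0.0977 22.27 [0.5444  0.06323 0.0991 ] [-3.65  0.22 12.35] [0.01 0.71 0.1 ] 0.0087
0.097 22.72 [0.54448 0.06324 0.09906] [-4.26  0.88 17.7 ] [ 0.    0.98 -0.01] 0.0089
0.0963 23.17 [0.5446  0.06324 0.09905] [-6.54 -0.57 22.15] [-0.03  1.39  0.03] 0.0088
hold 23.57 [0.54461 0.06324 0.09904] [-6.300e+00  2.000e-02  2.385e+01] [0.02 1.38 0.03] 0.0089
plate top z [0.07947496 0.08037713 0.08101584] 784 x [-0.00193617  0.00065585  0.00326079] ymax 0.04531970281894582
deck z 0.050260255346476324
block top [0.1050897  0.15014099]
```

View pics/t8.png

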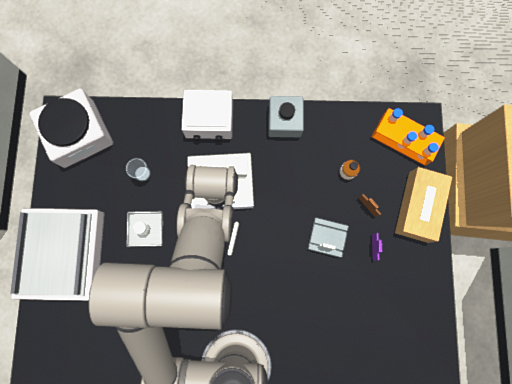

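The depth image shows the plate top at z ≈ 0.080 (home value 0.080) and the block top at 0.105. The push holds steady at about 24 N on the rigid floor, and the jar still stands in the tray at (143,229). Handing in.

```bash
python3 - <<'E'
from h import *
r.finish_job();print(r.read_state()['time_s'])
E
```

```text
the job is handed in; nothing more can be done
the job is handed in; nothing more can be done
```

I finished both steps and handed the job in at about 24 s of the 64 s allowed. No verdict is reported, so what follows rests on my own last checks.

- **Jar:** I moved it from the slot to the middle of the tray and let go. The top view places it about 2 mm from the tray's centre. A later top view shows it still there.
- **Wide holder:** I took it from the stand's far slot and pushed it down until the fingers stopped moving. I left it gripped at 80 N and pressed down with about 24 N.
    - **Depth:** the fingers stopped at 0.0990 m, against 0.0991 m predicted. The plate top is at z ≈ 0.080 m and the block top at 0.105 m, both matching the home position.
    - **Position:** it is within about 1 mm of the slot's centre across and along.
- **Strip:** I couldn't see it directly. I infer it is fully down from the holder's height and from the push, well above the 7.2 N needed.
- **Everything else:** the narrow holder and the other objects look unmoved in the top view. I didn't measure them again.

The first press stopped as intended but relaxed to about 6 N, so I stepped the push down further. The final press also shows about 6 N of sideways force. No checks failed, and the two slot measurements agreed to about 0.3 mm.

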